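# Set the lash screw so that the gauge blade just drags

### The job

On the lash-setting rig, turn the screw's knob clockwise until its foot grips the gauge blade lying in the gap so lightly that it just drags: it must neither lie loose nor be clamped, the foot resting on it with about 5 N (drawing the blade to and fro lets you feel this); never squeeze it hard. Leave the blade pushed in against its end stop and let go; do not disturb the other things on the bench.

Things in the scene. Friction and masses are not known exactly. Their poses are not given: they have to be found in the camera images.
- rig: Fixed lash-setting rig: base plate 140x90x12 mm, steel bed for the blade (top 40 mm up, from x = -75 mm on, 18 mm channel between rails 44 mm high), grey column and arm (arm's top 100 mm up, 44 mm wide, from 24 mm before to 68 mm behind the screw axis). Origin on the bench under the screw axis; z up; x along the bed, from the blade's handle to the end stop (face at x = 37 mm).
- knob: Screw knob on the rig's arm, any grip yaw; origin on the screw axis at the arm's top, z up; stays at one height. Clockwise from above drives a sprung foot under the arm down 4 mm/rad; foot yields at 2.2 N/mm: 8.8 N/rad once touching. Foot starts 1 to 9 mm above the blade, unseen in the knob's angle. Turns 4.2 rad clockwise, 0.8 back from the start; friction 0.035 N m. 'Knob' includes the foot.
- knob_grip (a point): Centre of the black ribbed round knob, 38 mm across, 30 mm tall, on the screw axis; 121 mm above the bench. 6 mm clear height between the knob and the arm's top.
- blade: Loose steel gauge strip 146x14x5 mm with handle, 70 to 120 g, 2 mm play each side in the bed. Origin under the strip, below the foot when home; x to its tip, z up. Starts 10 to 20 mm short of home. With N newtons from the foot it takes about 1.2 N + 0.5 newtons to slide it slowly and level (friction varies 15 %): about 6.5 N when right. Bearing on or lifting the handle tips it and spoils the feel.
- blade_handle (a point): Centre of the blade's dark wooden spool-shaped handle, 43 mm above the bench, 125 mm before the blade's origin: neck 12 mm wide (grip across this), 34 mm long along the blade between two end flanges (38 mm wide, 5 mm thick, 26 mm tall) by which fingers beside the neck can slide it without gripping. Nothing under it or within 50 mm beside it.
- blade_tip (a point): Far tip of the blade, 37 mm ahead of its origin, half-way up the strip; it meets the end stop when the blade is home.
- nut: Bystander: loose hex nut, 24x27x13 mm, beside the rig; origin under its centre.
- bolt: Bystander: loose hex bolt, 71 mm long, lying beside the rig; origin under its centre.
- ptfe_roll: Bystander: small loose roll of white sealing tape, 54 mm across, 14 mm high, lying flat beside the rig; origin under its centre.
- paste_tin: Bystander: round tin with green lid, 63 mm across, 31 mm tall, on the right; origin under its centre.

How it is judged:
By the outcome, as a careful person would: the job done as asked, in the order asked, and still so for the second after the job is handed in, with the robot touching nothing.
It also fails if it takes over 72 s, if anything falls off the work surface, if the arm or the gripper's body presses on something with over 40 N, if the wrist force passes 120 N, or if a joint passes its speed limit or range.

### The arm

A 6-joint arm with a two-finger parallel gripper is mounted at the origin on the work surface; the furniture and walls round the work are solid. World frame = base frame: x ahead of the robot, y to its left, z up, the work surface at z = 0. Lengths are in mm, angles in rad, forces in N, time in s.
With the tool pointing down it reaches from about 250 to 725 mm from the base axis. Payload 9.7 kg.
Tool frame: the origin (TCP) lies at the very end of the fingers, on their centre line; the grasp point (between the pads) lies 19 mm behind it; z points along the fingers, y is the line along which they close (so a half turn about z gives the same grasp; the last joint's range is limited). The gripper opens to 85 mm and grips with 20 to 120 N. Pads are 22 mm wide; open, the fingers measure 114 mm over their backs; the gripper's body (76 mm by 85 mm) begins 54 mm behind the grasp point. The pads swing forward as they close: fully open they stand 13 mm farther back than shut.
Start: joints at [1.123, 0.087, 0.176, 1.66, 0, 1.571], TCP at [238.138, 495.769, 231.284] pointing down, gripper open.
Joint ranges: [-3.13, 3.13], [-0.85, 1.81], [-1.15, 1.24], [-2.2, 2.28], [-1.44, 1.52], [-3.14, 3.14]. Speed limits (rad/s): [2.22, 2.22, 2.57, 3.14, 3.14, 3.14].

### API

Orientations are given as [roll, pitch, yaw] about the fixed x, y, z axes, in that order (R = Rz(yaw) Ry(pitch) Rx(roll)).
In Python, from bench import ctrl, capture, calibration gives the robot as it stands.
- The arm moves only by the shell command python3 -m crank 'ROWS' [FORCE]. ROWS is JSON, a list of rows, each a list of 5 numbers: the finger opening in m, from 0 to 0.0854, then the shift along the tool's x, y, z in m, then the turn about the tool's z in degrees. A call has exactly 5 rows; each row is the pose to reach, as a shift and turn from the pose commanded when the call began, along the tool's axes at that moment; what a row does not reach only later rows make up. A row lasts 1/8 s, in which the tool goes at most 62.5 mm and 10.7 degrees, less where a joint would pass 70% of its speed; a pose out of reach is approached as far as the arm can. A call with a gripper value outside its range is refused whole. The fingers move at their own pace and stop on an object; FORCE is the grip in N (left out, the last holds). Time passes only in rows, so rows that repeat a pose let the fingers close, or fill a call up. It gives the time, the measured TCP pose, the force, the opening and the grip force at its end, in the units of the state.
- ctrl.read_state(): the state, without advancing time (a new reading comes with each control period).
- capture(name): name is "scene" or "top" or "wrist"; returns the picture (480x640x3 uint8, blue, green, red); there is no depth.
- calibration(name): a dict with "fx", "fy", "cx", "cy" (pixels), "origin" and "attitude" of the camera in the world; the wrist camera has in their place "tool_from_camera" (4x4, takes a point from camera to tool coordinates, whose origin is the TCP and whose axes are the flange's). Camera axes: x right, y down, z forward; pixel columns grow to the right and rows downward; lengths in mm; the calibration is good to about 2 mm. The wrist camera is an equidistant fisheye: a pixel r from the principal point sees the ray r / f radians off the axis. A picture is of the moment at which its call begins: read the wrist's pose just before it. calibration takes no time and is no camera call.
- ctrl.finish_job(): hands the job in; it is judged then, once.
The state is a dict: "t": time; "joints": joint angles; "joint_vel": joint speeds; "joint_efforts": joint torques, N m; "eef_pos": TCP position; "ee_rot": TCP orientation; "wrist_force": force on the tool from outside, world axes, zero at the start; "torque": the same for the moment, N m; "width": finger opening in mm; "grip_force": force on a finger pad.
Only numpy, scipy, OpenCV 4.12 (cv2) and the standard library are available. Lean on these libraries where they do the work, as an engineer would, in place of code of your own. Each camera call takes 0.05 s, during which the arm holds its last target. There are 200 camera calls.

## Working session

There is one attempt and no reset: what is moved stays moved. The work goes in short steps, Python scripts to look and compute and a shell command to move; the robot and the scene stay as the last step left them, time stands still between calls to the robot, and variables do not carry over. Pictures are saved under pics/ and viewed, at most 10 in all, crops included, and the job is handed in when it is done.

```bash
ls; mkdir -p pics; python3 - <<'E'
from bench import ctrl,capture,calibration
import cv2
for n in("scene","top"):
    cv2.imwrite(f"pics/{n}.png",capture(n)); c=calibration(n); print(n,c)
print(calibration("wrist"))
s=ctrl.read_state(); print(s)
E
```

```text
pics
scene {'fx': 569.9505311260823, 'fy': 569.9505311260823, 'cx': 315.4843410027069, 'cy': 243.21097910948362, 'origin': array([ 129.67601887, -843.58828327,  667.35807466]), 'attitude': array([-2.28484233,  0.00632273, -0.68219326])}
top {'fx': 592.1386012360692, 'fy': 592.1386012360692, 'cx': 321.26379567680067, 'cy': 233.20333319973082, 'origin': array([ 330.06361699, -322.54879   , 1107.75912658]), 'attitude': array([-2.92208912e+00,  7.42948822e-04, -1.60861704e+00])}
{'fx': 371.64829954431775, 'fy': 371.64829954431775, 'cx': 323.4733598313171, 'cy': 227.67320072784048, 'tool_from_camera': array([[ 7.14016695e-04, -9.47985745e-01, -3.18311980e-01,
         8.09726543e+01],
       [ 9.99999738e-01,  7.13758250e-04,  1.17444093e-04,
        -1.49843284e+00],
       [ 1.15862476e-04, -3.18311981e-01,  9.47986007e-01,
        -1.43313828e+02],
       [ 0.00000000e+00,  0.00000000e+00,  0.00000000e+00,
         1.00000000e+00]])}
{'t': 0.1, 'joints': array([ 1.12297579e+00,  8.74108291e-02,  1.75219341e-01,  1.65982601e+00,
       -2.85045792e-05,  1.57081912e+00]), 'joint_vel': array([ 0.00262488, -0.00162969,  0.00119944,  0.00056444,  0.00170401,
        0.00095892]), 'joint_efforts': array([ 1.12088572e-03, -5.21561444e+01,  4.65653443e+01,  1.59503007e-02,
        7.52128949e-05,  1.27217720e-05]), 'eef_pos': array([238.06563673, 495.56944341, 230.65387802]), 'ee_rot': array([-3.14037148e+00,  2.85323968e-05,  2.69374936e+00]), 'wrist_force': array([0.632053  , 0.15106147, 0.51269015]), 'torque': array([-0.04910783,  0.02164006,  0.01933947]), 'grip_force': 0.0, 'width': 85.26750092386469}
```

View pics/top.png

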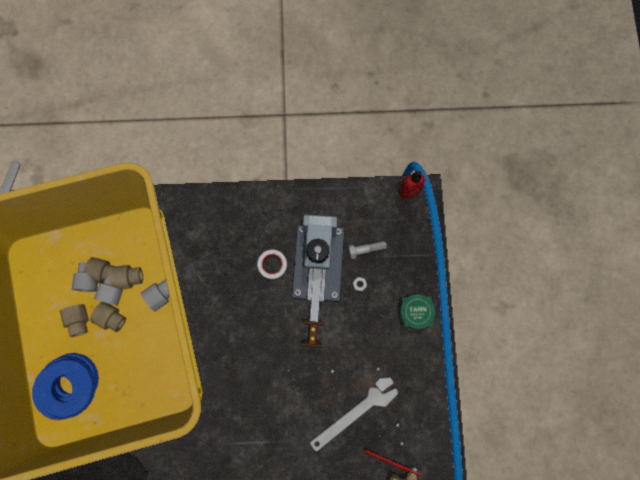

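View pics/scene.png

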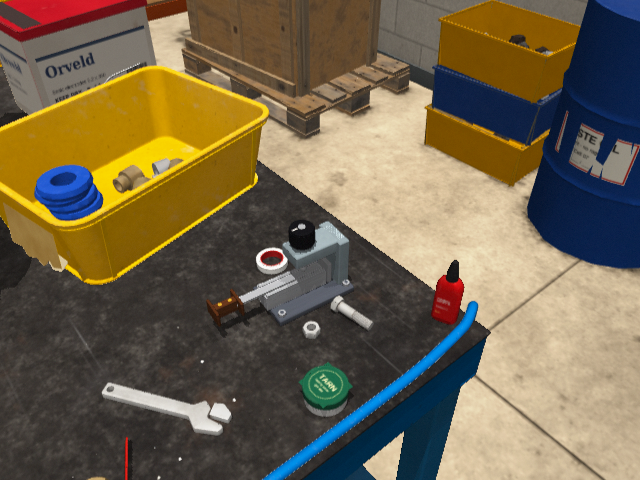

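The top view shows the knob at about (317,249), the column above it at (320,222), and the handle at (313,333). The bolt is at (368,249), the nut at (360,284), the roll at (272,264) and the tin at (418,312). In the scene view the knob is at (302,234) and the handle at (226,305).

```bash
cat > h.py <<'E'
import numpy as np,cv2
from scipy.spatial.transform import Rotation as R
from bench import ctrl,capture,calibration
def ray(n,px,st=None):
    c=calibration(n); u,v=px
    if n!="wrist":
        d=np.array([(u-c["cx"])/c["fx"],(v-c["cy"])/c["fy"],1.])
        return np.array(c["origin"]),R.from_euler("xyz",c["attitude"]).apply(d)
    a=np.array([(u-c["cx"])/c["fx"],(v-c["cy"])/c["fy"]]); r=np.hypot(*a)
    d=np.array([*(a/r*np.sin(r)),np.cos(r)]) if r>0 else np.array([0,0,1.])
    T=np.array(c["tool_from_camera"]); Rt=R.from_euler("xyz",st["ee_rot"]).as_matrix()
    return np.array(st["eef_pos"])+Rt@T[:3,3],Rt@T[:3,:3]@d
def onz(n,px,z,st=None):
    o,d=ray(n,px,st); return o+d*(z-o[2])/d[2]
def tri(a,b):
    (o1,d1),(o2,d2)=a,b
    A=np.stack([d1,-d2],1); t=np.linalg.lstsq(A,o2-o1,rcond=None)[0]
    p,q=o1+t[0]*d1,o2+t[1]*d2; return (p+q)/2,np.linalg.norm(p-q)
def blobs(m,minA=20):
    n,l,s,c=cv2.connectedComponentsWithStats(m.astype(np.uint8)*255)
    return [(tuple(np.round(c[i],1)),s[i]) for i in range(1,n) if s[i][4]>=minA]
E
python3 - <<'E'
from h import *
im=cv2.imread("pics/top.png"); sc=cv2.imread("pics/scene.png")
for n,i,(x0,x1,y0,y1) in(("top",im,(270,370,200,360)),("scene",sc,(190,370,200,340))):
    c=i[y0:y1,x0:x1]; h=cv2.cvtColor(c,cv2.COLOR_BGR2HSV)
    br=(h[...,0]<22)&(h[...,1]>120)&(h[...,2]>40)
    print(n,"brown",[((b[0]+x0,b[1]+y0),list(s)) for (b,s) in blobs(br)])
    k=(c.max(2)<32)
    print(n,"black",[((b[0]+x0,b[1]+y0),list(s)) for (b,s) in blobs(k,150)])
    cv2.imwrite(f"pics/{n}_c.png",cv2.resize(c,None,fx=4 if n=="scene" else 3.7,fy=4 if n=="scene" else 3.7,interpolation=cv2.INTER_CUBIC))
print(onz("top",(317.5,249),136),onz("top",(313.5,333),43), tri(ray("top",(317.5,249)),ray("scene",(302,227))))
E
```

```text
top brown [((np.float64(312.3), np.float64(333.9)), [np.int32(32), np.int32(121), np.int32(22), np.int32(26), np.int32(237)])]
top black []
scene brown [((np.float64(201.7), np.float64(207.6)), [np.int32(0), np.int32(0), np.int32(35), np.int32(24), np.int32(436)]), ((np.float64(271.2), np.float64(255.8)), [np.int32(70), np.int32(51), np.int32(23), np.int32(14), np.int32(149)]), ((np.float64(224.9), np.float64(306.9)), [np.int32(16), np.int32(89), np.int32(38), np.int32(38), np.int32(592)])]
scene black [((np.float64(301.8), np.float64(235.3)), [np.int32(98), np.int32(20), np.int32(27), np.int32(30), np.int32(601)]), ((np.float64(244.3), np.float64(316.4)), [np.int32(31), np.int32(103), np.int32(45), np.int32(27), np.int32(226)])]
[ 519.93855125 -322.71522494  136.        ] [ 386.56564765 -310.09971083   43.        ] (array([ 521.09468549, -323.21926489,  134.9106464 ]), np.float64(2.107982571503377))
```

View pics/top_c.png

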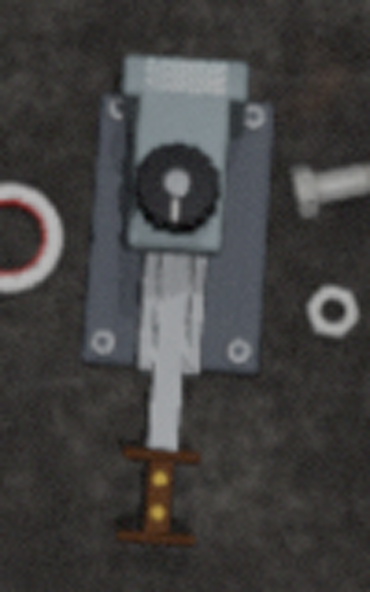

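The crop shows base plate corners at about (103,95), (272,103), (258,372) and (84,360), the knob at (177,187), and the handle neck at (158,496). The rig is rotated a few degrees.

```bash
python3 - <<'E'
from h import *
f=lambda x,y,z:onz("top",(270+x/3.7,200+y/3.7),z)
TL,TR,BR,BL=[f(*p,12) for p in((103,95),(272,103),(258,372),(84,360))]
an=lambda d:np.degrees(np.arctan2(d[1],d[0]))
print(TL,TR,BR,BL,[np.linalg.norm(a-b) for a,b in((TL,BL),(TR,BR),(TL,TR),(BL,BR))])
print("edge yaw",an(TL-BL),an(TR-BR),an(TL-TR)-90,an(BL-BR)-90)
k=f(177,187,136);h=f(158,496,43);print(k,h,an(k-h),np.linalg.norm((k-h)[:2]))
print("bin",[tri(ray("top",a),ray("scene",b)) for a,b in (((200,402),(100,282)),((135,165),(266,110)))])
E
python3 -m crank '[[0.0854,0,0,-0.03,0],[0.0854,0,0,-0.06,0],[0.0854,0,0,-0.09,0],[0.0854,0,0,-0.09,10],[0.0854,0,0,-0.09,20]]' 40
python3 -c "
from h import *
print(ctrl.read_state()['joints'],ctrl.read_state()['ee_rot'])"
```

```text
[ 590.72806135 -287.02203366   12.        ] [ 583.21267102 -373.61304      12.        ] [ 445.60519148 -360.27494346   12.        ] [ 454.8980467  -273.54281898   12.        ] [np.float64(136.49718718186037), np.float64(138.25238965457328), np.float64(86.91653163433418), np.float64(87.22854221199744)]
edge yaw -5.667244012624565 -5.536303206514092 -4.960374236293561 -6.115586901166097
[ 517.29766122 -323.18370638  136.        ] [ 384.7729182 -308.620971    43.       ] -6.270896666971186 133.32246912997684
bin [(array([ 272.81390137, -102.18429101,    8.83986938]), np.float64(3.1062582086301975)), (array([674.78778834, -17.73814435, 149.67713251]), np.float64(0.47396259385226613))]
t: 0.72
eef_pos: [238.2, 495.9, 321.3]
ee_rot: [-3.142, 0.0, 2.339]
wrist_force: [-0.6, 0.1, 0.1]
width: 85.1
grip_force: 0.0
[ 1.12299848e+00  1.44219040e-01  4.17580113e-01  1.84421343e+00
 -4.69124629e-05  1.92557420e+00] [-3.14155641e+00  6.34556003e-05  2.33901694e+00]
```

```bash

python3 -m crank '[[0.0854,-0.0522,-0.0245,0,0],[0.0854,-0.1045,-0.049,0,0],[0.0854,-0.1567,-0.0735,0,0],[0.0854,-0.209,-0.098,0,0],[0.0854,-0.2612,-0.1225,0,0]]' |head -3
python3 -m crank '[[0.0854,-0.0522,-0.0245,0,0],[0.0854,-0.1045,-0.049,0,0],[0.0854,-0.1567,-0.0735,0,0],[0.0854,-0.209,-0.098,0,0],[0.0854,-0.2612,-0.1225,0,0]]'|head -3
python3 -m crank '[[0.0854,-0.0522,-0.0245,0,-8],[0.0854,-0.1045,-0.049,0,-16],[0.0854,-0.1567,-0.0735,0.02,-24],[0.0854,-0.209,-0.098,0.05,-32],[0.0854,-0.2612,-0.1225,0.09,-40]]'
python3 - <<'E'
from h import *
s=ctrl.read_state(); print(s["eef_pos"],s["ee_rot"],s["joint_vel"].round(3))
cv2.imwrite("pics/w1.png",capture("wrist"))
E
```

```text
t: 1.35
eef_pos: [333.2, 221.6, 321.1]
ee_rot: [-3.142, 0.0, 2.345]
t: 1.98
eef_pos: [428.2, -51.1, 321.2]
ee_rot: [3.141, 0.0, 2.344]
t: 2.6
eef_pos: [520.7, -315.6, 236.1]
ee_rot: [-3.141, 0.0, 3.047]
wrist_force: [1.0, 0.2, 0.6]
width: 85.3
grip_force: 0.0
[ 520.65331984 -315.60998434  236.09011695] [-3.14144475e+00  4.65287538e-04  3.04696577e+00] [-4.520e-01  6.310e-01  1.590e-01 -4.610e-01  1.000e-03 -1.562e+00]
```

View pics/w1.png

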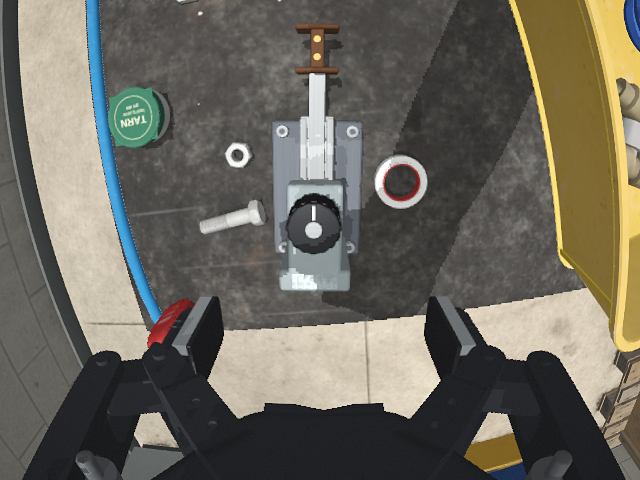

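The wrist view shows the knob's top centre at about (314,229), the handle neck at (317,48), and the rig nearly aligned with the picture. The arm was still settling, so I'll measure again now that it is at rest.

```bash
python3 - <<'E'
from h import *
for _ in range(2): capture("wrist")
s=ctrl.read_state(); im=capture("wrist"); cv2.imwrite("pics/w2.png",im)
print(s["eef_pos"],s["ee_rot"])
h=cv2.cvtColor(im,cv2.COLOR_BGR2HSV)
br=np.zeros(im.shape[:2],bool); br[0:110,270:370]=((h[...,0]<22)&(h[...,1]>120)&(h[...,2]>40))[0:110,270:370]
for c,st in blobs(br,100): print("brown",c,st[:4],onz("wrist",(st[0]+st[2]/2-.5,st[1]+st[3]/2-.5),43,s))
k=np.zeros(im.shape[:2],bool); k[180:270,270:360]=(im.max(2)<45)[180:270,270:360]
k=cv2.morphologyEx(k.astype(np.uint8),cv2.MORPH_CLOSE,np.ones((15,15)))
for c,st in blobs(k>0,300): print("knob",c,st, onz("wrist",c,128,s))
g=cv2.HoughCircles(cv2.cvtColor(im,cv2.COLOR_BGR2GRAY)[170:290,260:370],cv2.HOUGH_GRADIENT,1.5,15,param1=80,param2=12,minRadius=5,maxRadius=11)
for a in (g[0][:4] if g is not None else []): print("hub?",a[:2]+[260,170],a[2],onz("wrist",a[:2]+[260,170],136,s))
E
```

```text
[ 519.47554011 -314.98339088  233.05431914] [ 3.13894678 -0.00569463  3.04065347]
brown (np.float64(314.6), np.float64(49.2)) [293  26  44  51] [ 385.57784525 -310.6503999    43.        ]
knob (np.float64(317.1), np.float64(225.2)) [288 198  52  59 872] [ 518.29888521 -320.77751602  128.        ]
hub? [311.75 233.75] 8.3 [ 521.50772659 -324.69548836  136.        ]
hub? [334.25 193.25] 10.1 [ 494.72333764 -306.72390929  136.        ]
hub? [281.75 212.75] 10.1 [ 504.53464387 -343.26523902  136.        ]
hub? [283.25 253.25] 10.1 [ 533.91061977 -346.23059907  136.        ]
```

```bash

python3 -m crank '[[0.0854,-0.0014,-0.0084,0.03,0],[0.0854,-0.0014,-0.0084,0.07,0],[0.0854,-0.0014,-0.0084,0.11,0],[0.0854,-0.0014,-0.0084,0.127,0],[0.0854,-0.0014,-0.0084,0.127,0]]' 40
python3 -m crank '[[0.03,0,0,0,0],[0.03,0,0,0,0],[0.03,0,0,0,0],[0.03,0,0,0,0],[0.03,0,0,0,0]]' 40
```

```text
t: 3.42
eef_pos: [520.8, -321.3, 110.6]
ee_rot: [3.141, -0.0, 3.043]
wrist_force: [1.5, 0.2, 0.9]
width: 85.5
grip_force: 0.0
t: 4.05
eef_pos: [521.2, -322.8, 111.6]
ee_rot: [-3.14, 0.002, 3.042]
wrist_force: [-0.3, -1.3, 5.3]
width: 37.0
grip_force: 40.0
```

```bash
cat > rd.py <<'E'
from h import *
import sys
a=[]
for _ in range(int(sys.argv[1])):
    s=ctrl.read_state(); a.append([*s["wrist_force"],*s["torque"]*1000,*s["eef_pos"]]); capture("wrist")
print("t %.2f"%s["t"]); print(np.round(a,1)); print("yaw",round(s["ee_rot"][2],4),"j6",s["joints"][5].round(4),"w",round(s["width"],1))
E
python3 rd.py 3
python3 -m crank '[[0.03,0,0,0,9],[0.03,0,0,0,18],[0.03,0,0,0,27],[0.03,0,0,0,36],[0.03,0,0,0,46]]'
python3 rd.py 5
```

```text
t 4.15
[[-3.000e-01 -1.300e+00  5.300e+00 -4.839e+02  1.951e+02  4.490e+01
   5.212e+02 -3.228e+02  1.116e+02]
 [-5.000e-01 -2.000e+00  5.700e+00 -5.013e+02  2.079e+02  6.200e+01
   5.212e+02 -3.228e+02  1.116e+02]
 [-7.000e-01 -2.100e+00  6.100e+00 -4.878e+02  1.754e+02  6.550e+01
   5.213e+02 -3.228e+02  1.116e+02]]
yaw 3.0424 j6 -0.455 w 36.8
t: 4.82
eef_pos: [521.1, -323.1, 111.6]
ee_rot: [-3.141, 0.003, 2.234]
wrist_force: [-0.9, -2.8, 6.5]
width: 36.9
grip_force: 40.1
t 5.03
[[  -0.9   -2.8    6.5 -760.2  453.4   16.   521.1 -323.1  111.6]
 [  -1.6   -2.2    5.5 -648.   408.4  -73.9  521.1 -323.   111.6]
 [  -1.3   -2.3    6.5 -669.8  339.2  -58.1  521.1 -323.   111.6]
 [  -1.    -2.3    6.1 -646.2  442.   -29.2  521.1 -323.   111.6]
 [  -1.2   -2.5    6.1 -670.8  416.1  -47.   521.1 -323.   111.6]]
yaw 2.239 j6 0.3482 w 36.7
```

```bash

python3 -m crank '[[0.06,0,0,0,0],[0.06,0,0,0,0],[0.06,0,0,-0.01,0],[0.06,0,0,-0.045,0],[0.06,0.03,-0.03,-0.055,-8]]'
python3 -m crank '[[0.05,0.03,-0.03,0,-9],[0.05,0.0643,-0.0684,0,-19],[0.05,0.0643,-0.0684,0,-29],[0.05,0.0643,-0.0684,0,-38],[0.05,0.0643,-0.0684,0,-38]]'
python3 rd.py 4
```

```text
t: 5.7
eef_pos: [480.3, -317.5, 167.1]
ee_rot: [3.141, 0.003, 2.384]
wrist_force: [-1.4, -0.3, 0.9]
width: 60.3
grip_force: 0.0
t: 6.32
eef_pos: [384.9, -322.2, 165.8]
ee_rot: [-3.141, 0.001, 3.042]
wrist_force: [-0.6, -0.3, -0.0]
width: 50.0
grip_force: 0.0
t 6.47
[[-6.000e-01 -3.000e-01 -0.000e+00 -4.370e+01 -5.400e+00 -3.360e+01
   3.849e+02 -3.222e+02  1.658e+02]
 [ 1.200e+00 -1.000e-01 -3.000e-01  8.140e+01  1.960e+01  1.710e+01
   3.850e+02 -3.222e+02  1.656e+02]
 [-1.000e+00  4.000e-01 -3.000e-01 -1.750e+01 -6.400e+00 -3.970e+01
   3.851e+02 -3.222e+02  1.655e+02]
 [ 7.000e-01  1.000e-01  6.000e-01 -8.290e+01 -5.620e+01 -3.100e+01
   3.851e+02 -3.222e+02  1.653e+02]]
yaw 3.04 j6 -0.595 w 50.1
```

```bash
cat > hd.py <<'E'
from h import *
s=ctrl.read_state(); im=capture("wrist"); cv2.imwrite("pics/w3.png",im)
h=cv2.cvtColor(im,cv2.COLOR_BGR2HSV)
br=(h[...,0]<22)&(h[...,1]>120)&(h[...,2]>40)
br[:,:220]=0; br[:,430:]=0
for c,st in blobs(br,150): print("brown",c,st,onz("wrist",(st[0]+st[2]/2-.5,st[1]+st[3]/2-.5),43,s),[onz("wrist",(st[0]+st[2]/2,y),43,s)[:2].round(1) for y in (st[1],st[1]+st[3])])
print(s["eef_pos"])
E
python3 hd.py
```

```text
brown (np.float64(341.8), np.float64(218.6)) [ 317  187   52   65 1773] [ 387.07726214 -309.73586149   43.        ] [array([ 362.7, -307.3]), array([ 413.7, -311.6])]
[ 385.06652701 -322.15355539  165.21584016]
```

View pics/w3.png

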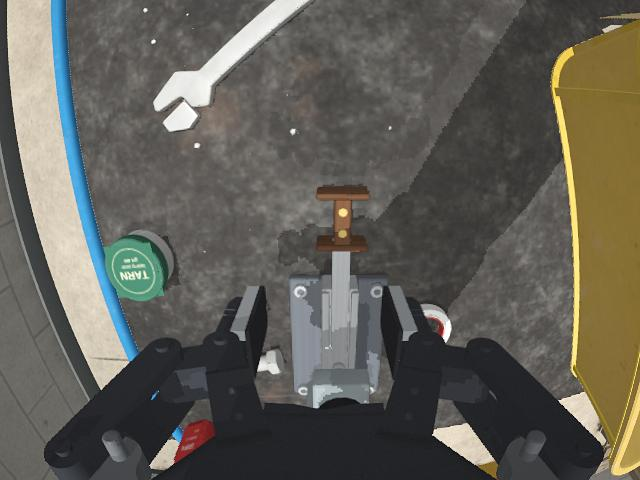

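The wrist view shows the handle upright at (342,219), spanning rows 187–252, which puts it near (387, −310). That agrees with the top view.

```bash

python3 -m crank '[[0.05,-0.0006,0.0125,0.03,0],[0.05,-0.0006,0.0125,0.08,0],[0.05,-0.0006,0.0125,0.12,0],[0.05,-0.0006,0.0125,0.141,0],[0.05,-0.0006,0.0125,0.141,0]]' 20
python3 -m crank '[[0.02,0,0,0,0],[0.02,0,0,0,0],[0.02,0,0,0,0],[0.02,0,0,0,0],[0.02,0,0,0,0]]'
python3 rd.py 6; python3 -c "
from h import *
cv2.imwrite('pics/w4.png',cv2.resize(capture('wrist')[100:400,170:490],None,fx=2,fy=2))"
```

```text
t: 7.2
eef_pos: [385.9, -309.0, 22.6]
ee_rot: [3.14, -0.003, 3.042]
wrist_force: [0.3, -0.2, 0.5]
width: 50.3
grip_force: 0.0
t: 7.82
eef_pos: [386.8, -309.9, 24.2]
ee_rot: [-3.142, 0.0, 3.043]
wrist_force: [0.1, -0.1, -0.4]
width: 20.1
grip_force: 0.0
t 8.07
[[ 1.000e-01 -1.000e-01 -4.000e-01 -6.200e+00  3.340e+01 -8.000e+00
   3.868e+02 -3.099e+02  2.420e+01]
 [-2.000e-01 -5.000e-01  8.000e-01 -1.010e+01  5.000e+01  3.650e+01
   3.868e+02 -3.099e+02  2.420e+01]
 [-4.000e-01 -3.000e-01 -0.000e+00 -1.800e+01 -3.830e+01  7.300e+00
   3.867e+02 -3.098e+02  2.410e+01]
 [-5.000e-01 -4.000e-01  0.000e+00  3.810e+01 -1.430e+01 -7.700e+00
   3.867e+02 -3.098e+02  2.410e+01]
 [-3.000e-01 -4.000e-01  1.000e+00 -1.490e+01 -1.630e+01 -9.400e+00
   3.867e+02 -3.098e+02  2.410e+01]
 [-6.000e-01 -8.000e-01 -8.000e-01  8.000e-01  6.500e+00 -1.600e+00
   3.867e+02 -3.098e+02  2.410e+01]]
yaw 3.0429 j6 -0.5767 w 19.4
```

View pics/w4.png

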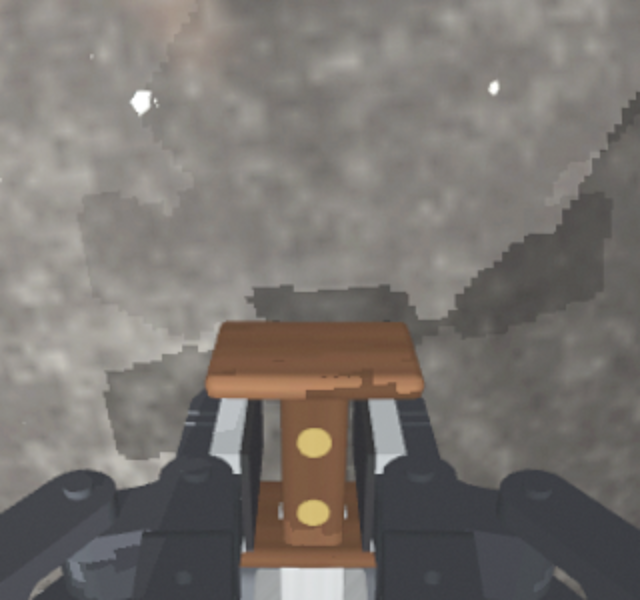

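The fingers stand on both sides of the neck, at crop columns 230–260 and 370–400, between the two flanges. The neck is centred, so I'll start with a pull stroke.

```bash

python3 -m crank '[[0.02,0.003,0,0,0],[0.02,0.006,0,0,0],[0.02,0.007,0,0,0],[0.02,0.008,0,0,0],[0.02,0.009,0,0,0]]' | sed -n '2p;4p'
python3 rd.py 3
python3 -m crank '[[0.02,0.001,0,0,0],[0.02,0.002,0,0,0],[0.02,0.003,0,0,0],[0.02,0.004,0,0,0],[0.02,0.005,0,0,0]]' | sed -n '2p;4p'
python3 rd.py 6
```

```text
eef_pos: [377.8, -309.0, 24.1]
wrist_force: [1.3, -0.6, 0.0]
t 8.90
[[ 1.300e+00 -6.000e-01  0.000e+00  6.400e+00 -8.280e+01  4.400e+00
   3.778e+02 -3.090e+02  2.410e+01]
 [-1.200e+00 -1.000e-01 -0.000e+00  2.680e+01 -6.580e+01 -2.240e+01
   3.777e+02 -3.090e+02  2.410e+01]
 [ 5.000e-01 -4.000e-01  3.000e-01  7.700e+00 -3.330e+01 -1.110e+01
   3.777e+02 -3.089e+02  2.410e+01]]
yaw 3.0429 j6 -0.5868 w 20.0
eef_pos: [372.8, -308.5, 24.1]
wrist_force: [0.2, 0.2, 0.0]
t 9.82
[[ 2.000e-01  2.000e-01  0.000e+00 -5.740e+01 -1.357e+02  2.000e+00
   3.728e+02 -3.085e+02  2.410e+01]
 [ 1.000e-01 -5.000e-01  4.000e-01 -1.000e-01  3.680e+01 -1.680e+01
   3.727e+02 -3.084e+02  2.410e+01]
 [ 4.000e-01 -3.000e-01 -4.000e-01 -3.680e+01 -3.860e+01 -1.069e+02
   3.727e+02 -3.084e+02  2.410e+01]
 [ 9.000e-01 -4.000e-01  0.000e+00 -2.840e+01 -4.770e+01  8.900e+00
   3.727e+02 -3.084e+02  2.410e+01]
 [ 5.000e-01  4.000e-01 -4.000e-01  4.530e+01  1.970e+01 -2.150e+01
   3.727e+02 -3.084e+02  2.410e+01]
 [-7.000e-01  5.000e-01 -6.000e-01  7.300e+00  4.120e+01  6.930e+01
   3.727e+02 -3.084e+02  2.400e+01]]
yaw 3.0428 j6 -0.5925 w 20.2
```

```bash

python3 -m crank '[[0.06,-0.006,0,0,0],[0.06,-0.006,0,-0.02,0],[0.06,-0.006,0,-0.07,0],[0.06,-0.006,0,-0.125,0],[0.06,-0.03,0,-0.141,0]]' 40 | sed -n '2p;4p'
python3 -m crank '[[0.06,-0.055,0,0,0],[0.06,-0.1,0,0,0],[0.06,-0.1185,-0.0003,0.01,0],[0.06,-0.1185,-0.0003,0.045,0],[0.06,-0.1185,-0.0003,0.056,0]]' | sed -n '2p;4p'
python3 -m crank '[[0.06,0,0,0,0],[0.03,0,0,0,0],[0.03,0,0,0,0],[0.03,0,0,0,0],[0.03,0,0,0,0]]'
python3 -m crank '[[0.03,0,0,0,8],[0.03,0,0,0,16],[0.03,0,0,0,24],[0.03,0,0,0,30],[0.03,0,0,0,34.4]]'
python3 rd.py 2
```

```text
eef_pos: [403.7, -312.3, 169.4]
wrist_force: [-0.7, -0.8, -0.3]
eef_pos: [520.1, -322.7, 106.5]
wrist_force: [0.3, 0.3, 0.0]
t: 11.75
eef_pos: [521.1, -322.9, 111.1]
ee_rot: [3.141, 0.002, 3.043]
wrist_force: [-0.6, 4.9, 4.0]
width: 37.1
grip_force: 40.3
t: 12.38
eef_pos: [521.0, -323.0, 111.2]
ee_rot: [3.14, 0.002, 2.44]
wrist_force: [-1.1, 4.7, 4.1]
width: 36.4
grip_force: 40.4
t 12.43
[[  -1.1    4.7    4.1  905.9  242.5   59.2  521.  -323.   111.2]
 [  -1.5    4.8    7.3 1073.6  276.   -62.1  521.  -323.   111.1]]
yaw 2.4367 j6 0.1494 w 36.6
```

```bash

python3 -m crank '[[0.06,0,0,0,0],[0.06,0,0,0,0],[0.06,0,0,-0.015,0],[0.06,0,0,-0.05,0],[0.06,0,0,-0.057,-4.4]]' | sed -n '2p;3p'
python3 -m crank '[[0.05,0.043,-0.025,0,-9],[0.05,0.086,-0.05,0,-19],[0.05,0.1229,-0.0721,0,-28],[0.05,0.1229,-0.0721,0,-30],[0.05,0.1229,-0.0721,0,-30]]' 20
python3 hd.py
```

```text
eef_pos: [521.4, -324.0, 169.9]
ee_rot: [3.141, 0.004, 2.521]
t: 13.72
eef_pos: [379.2, -310.7, 167.2]
ee_rot: [-3.141, 0.002, 3.042]
wrist_force: [-0.1, 0.1, -0.2]
width: 50.0
grip_force: 0.0
brown (np.float64(327.6), np.float64(216.9)) [ 302  186   52   63 1709] [ 379.29704678 -309.52221173   43.        ] [array([ 355.6, -306.9]), array([ 405.1, -311.6])]
[ 379.18921042 -310.72986252  167.15515257]
```

```bash

python3 -m crank '[[0.05,0,0.001,0.03,0],[0.05,0,0.001,0.08,0],[0.05,0,0.001,0.12,0],[0.05,0,0.001,0.142,0],[0.05,0,0.001,0.142,0]]' 20 | sed -n '2p'
python3 -m crank '[[0.02,0,0,0,0],[0.02,0,0,0,0],[0.02,0,0,0,0],[0.02,0,0,0,0],[0.02,0.002,0,0,0]]' | sed -n '2p'
python3 rd.py 4
python3 -m crank '[[0.02,0.003,0,0,0],[0.02,0.005,0,0,0],[0.02,0.006,0,0,0],[0.02,0.007,0,0,0],[0.02,0.008,0,0,0]]' | sed -n '2p;4p'
python3 rd.py 8
```

```text
eef_pos: [378.6, -308.5, 22.4]
eef_pos: [376.8, -309.2, 24.2]
t 15.18
[[-4.000e-01  2.000e-01 -9.000e-01 -1.090e+01 -1.210e+01  6.600e+00
   3.768e+02 -3.092e+02  2.420e+01]
 [ 0.000e+00 -2.000e-01  0.000e+00  7.500e+00  8.300e+00 -5.070e+01
   3.765e+02 -3.091e+02  2.410e+01]
 [-1.000e-01  5.000e-01 -2.000e-01  1.160e+01  3.620e+01 -1.830e+01
   3.766e+02 -3.091e+02  2.410e+01]
 [-3.000e-01  0.000e+00  4.000e-01  5.160e+01  2.630e+01 -1.730e+01
   3.766e+02 -3.091e+02  2.410e+01]]
yaw 3.0427 j6 -0.5884 w 19.8
eef_pos: [369.9, -308.7, 24.5]
wrist_force: [5.9, -1.1, -1.4]
t 16.20
[[ 5.9000e+00 -1.1000e+00 -1.4000e+00 -1.7870e+02 -1.2405e+03  1.3100e+01
   3.6990e+02 -3.0870e+02  2.4500e+01]
 [ 5.6000e+00 -8.0000e-01 -1.6000e+00 -8.1900e+01 -9.0320e+02  1.3900e+01
   3.6970e+02 -3.0860e+02  2.4500e+01]
 [ 4.7000e+00 -9.0000e-01 -8.0000e-01 -9.4800e+01 -9.3440e+02 -8.1000e+00
   3.6960e+02 -3.0860e+02  2.4400e+01]
 [ 5.4000e+00 -1.1000e+00 -1.1000e+00 -8.2600e+01 -1.0036e+03 -1.8000e+00
   3.6970e+02 -3.0860e+02  2.4400e+01]
 [ 5.1000e+00 -8.0000e-01 -1.6000e+00 -5.6600e+01 -9.6060e+02 -4.3100e+01
   3.6960e+02 -3.0860e+02  2.4400e+01]
 [ 5.5000e+00 -8.0000e-01 -1.8000e+00 -8.6000e+01 -9.7870e+02 -5.5800e+01
   3.6960e+02 -3.0860e+02  2.4400e+01]
 [ 4.8000e+00 -2.0000e-01 -1.1000e+00 -7.4200e+01 -9.5900e+02 -4.5000e+00
   3.6960e+02 -3.0860e+02  2.4400e+01]
 [ 5.2000e+00 -1.5000e+00 -5.0000e-01 -1.1610e+02 -9.2220e+02  6.5100e+01
   3.6960e+02 -3.0860e+02  2.4400e+01]]
yaw 3.0432 j6 -0.5977 w 20.2
```

```bash

for i in 1 2; do python3 -m crank '[[0.02,0.0005,0,0,0],[0.02,0.001,0,0,0],[0.02,0.0015,0,0,0],[0.02,0.002,0,0,0],[0.02,0.0025,0,0,0]]' | sed -n '2p;4p'; done
python3 rd.py 5 | cut -c1-36
for i in 1 2 3; do python3 -m crank '[[0.02,-0.003,0,0,0],[0.02,-0.005,0,0,0],[0.02,-0.005,0,0,0],[0.02,-0.0055,0,0,0],[0.02,-0.006,0,0,0]]' | sed -n '2p;4p'; done
python3 rd.py 5 | cut -c1-36
```

```text
eef_pos: [367.4, -308.4, 24.5]
wrist_force: [6.1, -1.0, -1.2]
eef_pos: [364.9, -308.2, 24.5]
wrist_force: [7.2, -1.1, -0.8]
t 17.70
[[ 7.2000e+00 -1.1000e+00 -8.0000e-0
   3.6490e+02 -3.0820e+02  2.4500e+0
 [ 5.8000e+00 -1.3000e+00 -1.4000e+0
   3.6490e+02 -3.0820e+02  2.4500e+0
 [ 6.5000e+00 -5.0000e-01 -1.8000e+0
   3.6480e+02 -3.0820e+02  2.4500e+0
 [ 6.0000e+00 -9.0000e-01 -7.0000e-0
   3.6480e+02 -3.0810e+02  2.4500e+0
 [ 5.7000e+00  5.0000e-01 -1.2000e+0
   3.6480e+02 -3.0810e+02  2.4500e+0
yaw 3.0432 j6 -0.6036 w 19.7
eef_pos: [369.8, -308.4, 24.0]
wrist_force: [-0.8, -0.5, -0.2]
eef_pos: [375.8, -309.0, 24.1]
wrist_force: [0.7, 0.3, -0.0]
eef_pos: [380.0, -309.3, 24.0]
wrist_force: [-11.6, 1.7, 6.4]
t 19.82
[[-1.1600e+01  1.7000e+00  6.4000e+0
   3.8000e+02 -3.0930e+02  2.4000e+0
 [-1.0900e+01  9.0000e-01  6.0000e+0
   3.8010e+02 -3.0930e+02  2.4000e+0
 [-9.7000e+00  9.0000e-01  5.3000e+0
   3.8010e+02 -3.0940e+02  2.4000e+0
 [-9.8000e+00  1.2000e+00  4.9000e+0
   3.8020e+02 -3.0940e+02  2.4000e+0
 [-9.9000e+00  1.1000e+00  5.5000e+0
   3.8010e+02 -3.0940e+02  2.4000e+0
yaw 3.0421 j6 -0.5826 w 19.7
```

```bash

python3 -m crank '[[0.02,0,0,-0.0007,0],[0.02,-0.001,0,-0.001,0],[0.02,-0.003,0,-0.001,0],[0.02,-0.005,0,-0.001,0],[0.02,-0.007,0,-0.001,0]]' | sed -n '2p;4p'
python3 -m crank '[[0.02,-0.0015,0,0,0],[0.02,-0.003,0,0,0],[0.02,-0.0045,0,0,0],[0.02,-0.006,0,0,0],[0.02,-0.0075,0,0,0]]' | sed -n '2p;4p'
python3 -m crank '[[0.02,-0.0005,0,0,0],[0.02,-0.001,0,0,0],[0.02,-0.0015,0,0,0],[0.02,-0.002,0,0,0],[0.02,-0.0025,0,0,0]]' | sed -n '2p;4p'
python3 rd.py 3 | cut -c1-36
```

```text
eef_pos: [387.3, -309.8, 24.3]
wrist_force: [-6.8, 1.3, -0.2]
eef_pos: [394.7, -310.5, 24.2]
wrist_force: [-6.9, 0.2, -1.0]
eef_pos: [397.3, -310.8, 24.2]
wrist_force: [-6.3, 0.5, -1.6]
t 21.85
[[-6.3000e+00  5.0000e-01 -1.6000e+0
   3.9730e+02 -3.1080e+02  2.4200e+0
 [-6.2000e+00  5.0000e-01 -8.0000e-0
   3.9730e+02 -3.1080e+02  2.4300e+0
 [-6.2000e+00  3.0000e-01 -1.4000e+0
   3.9730e+02 -3.1080e+02  2.4300e+0
yaw 3.0425 j6 -0.5641 w 19.9
```

Level pushing takes 6.3–6.9 N, which puts the foot force at about 5 N. Next I'll push on to the end stop.

```bash

for i in 1 2 3; do python3 -m crank '[[0.02,-0.0004,0,0,0],[0.02,-0.0008,0,0,0],[0.02,-0.0012,0,0,0],[0.02,-0.0016,0,0,0],[0.02,-0.002,0,0,0]]' | sed -n '2p;4p'; done
```

```text
eef_pos: [399.3, -311.0, 24.3]
wrist_force: [-6.3, 1.1, -0.3]
eef_pos: [401.2, -311.2, 24.2]
wrist_force: [-6.0, -0.1, -1.8]
eef_pos: [402.5, -311.3, 24.1]
wrist_force: [-11.8, 1.5, 1.4]
```

```bash

python3 -m crank '[[0.02,-0.0003,0,0,0],[0.02,-0.0006,0,0,0],[0.02,-0.0009,0,0,0],[0.02,-0.0009,0,0,0],[0.02,-0.0009,0,0,0]]' | sed -n '2p;4p'
python3 rd.py 2 | cut -c1-36
```

```text
eef_pos: [402.4, -311.3, 24.1]
wrist_force: [-16.0, 1.6, 3.6]
t 24.45
[[-1.6000e+01  1.6000e+00  3.6000e+0
   4.0240e+02 -3.1130e+02  2.4100e+0
 [-1.4900e+01  1.3000e+00  4.2000e+0
   4.0250e+02 -3.1130e+02  2.4100e+0
yaw 3.0418 j6 -0.5569 w 20.4
```

The blade is hard against the stop: the force rose from 6 to 16 N with no further movement. I'll back off, open the fingers and lift clear.

```bash

python3 -m crank '[[0.02,0.004,0,0,0],[0.02,0.007,0,0,0],[0.05,0.007,0,0,0],[0.05,0.007,0,0,0],[0.05,0.007,0,0,0]]' | sed -n '2p;4p;5p'
python3 -m crank '[[0.05,0.007,0,-0.01,0],[0.05,0.007,0,-0.04,0],[0.05,0.007,0,-0.09,0],[0.05,0.007,0,-0.14,0],[0.05,0.007,0,-0.14,0]]' | sed -n '2p;4p'
python3 hd.py; python3 rd.py 4 | cut -c1-36
python3 -c "
from h import *
cv2.imwrite('pics/t2.png',cv2.resize(capture('scene')[190:390,180:400],None,fx=2.7,fy=2.7))"
```

```text
eef_pos: [398.7, -311.3, 25.1]
wrist_force: [-0.7, -0.4, 0.2]
width: 49.8
eef_pos: [392.7, -311.7, 170.0]
wrist_force: [-0.5, -0.8, -0.7]
brown (np.float64(327.5), np.float64(221.2)) [ 302  190   52   63 1684] [ 397.3455948  -311.24630038   43.        ] [array([ 373.2, -308.6]), array([ 423.7, -313.3])]
[ 392.68292182 -311.67212362  169.95272408]
t 25.95
[[ 2.000e-01 -2.000e-01 -6.000e-01  
   3.921e+02 -3.112e+02  1.674e+02]
 [-2.000e-01 -4.000e-01 -1.000e-01 -
   3.915e+02 -3.107e+02  1.656e+02]
 [ 5.000e-01 -0.000e+00 -4.000e-01 -
   3.912e+02 -3.104e+02  1.646e+02]
 [ 7.000e-01  1.000e-01 -7.000e-01 -
   3.911e+02 -3.103e+02  1.641e+02]]
yaw 3.0428 j6 -0.5719 w 49.9
```

View pics/t2.png

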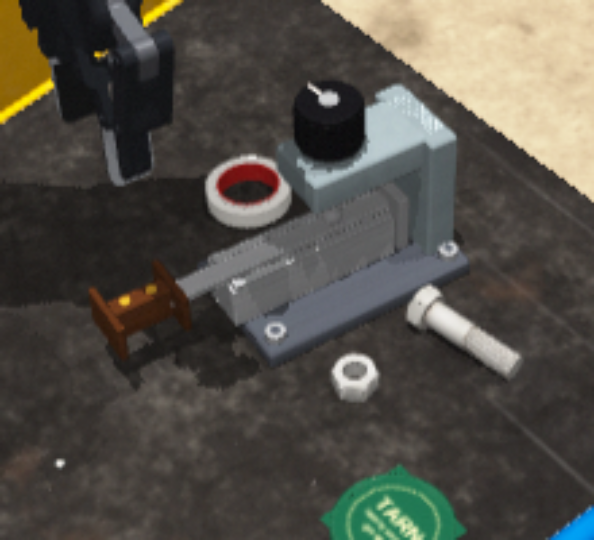

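The scene crop shows the blade home in its channel with the handle at (140,310), the gripper clear of the rig, and the bystanders in place. Everything checks, so I'm handing in.

```bash
python3 -c "
from bench import ctrl
print(ctrl.finish_job())"
```

```text
the job is handed in; nothing more can be done
None
```

I turned the knob about 1.4 rad clockwise, so the foot rests on the blade with about 5 N (it took 6–7 N to slide it level), then pushed the blade home against its end stop, let go, left the other things undisturbed and handed the job in at about 26 s.

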